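Test a cell: snap it into the sprung clip and hold the test lever at half travel

ROBOT

A 7-joint arm with a two-finger parallel gripper is mounted at the origin on a cart in front of the work surface, level with it; the furniture and walls round the work are solid. World frame = base frame: x ahead of the robot, y to its left, z up, the work surface at z = 0. Lengths are in m, angles in rad, forces in N, time in s.
With the tool pointing down it reaches from about 0.375 to 0.925 m from the base axis. Payload 3.1 kg.
Tool frame: the origin (TCP) lies between the finger pads; the fingertips stand 19 mm ahead of it and the grasp point (between the pads) is the TCP; z points along the fingers, y is the line along which they close (so a half turn about z gives the same grasp; the last joint's range is limited). The gripper opens to 85 mm and grips with 20 to 120 N. Pads are 22 mm wide; open, the fingers measure 114 mm over their backs; the gripper's body (76 mm by 85 mm) begins 54 mm behind the grasp point. The pads swing forward as they close: fully open they stand 13 mm farther back than shut.
Start: joints at [1.019, 0.383, 0.044, 1.598, -0.018, 1.161, -0.05], TCP at [0.285, -0.584, 0.25] pointing down, gripper open.
Joint ranges: [-2.61, 2.61], [-0.41, 2.15], [-1.48, 1.57], [0, 2.5], [-1.57, 4.71], [0.05, 1.97], [-2.85, 2.85]. Speed limits (rad/s): [2.79, 2.79, 3.14, 3.14, 3.14, 3.14, 3.14].

INTERFACE

Orientations are given as a unit quaternion [x, y, z, w].
In Python, from bench import move_ptp, movel, move_j, move_gripper, pause, inverse_kinematics, read_camera, camera_params, MotionError, sign_off, look_for, tip_of, read_time_s, read_qpos, read_joint_vel, read_effort, read_eef_pos, read_tcp_rot, read_ft_force, read_ft_torque, read_finger_gap, read_grasp_force gives the robot as it stands. Calls block until the motion is done:
- move_ptp(position, orientation): joint-space move of the TCP to a pose.
- movel(position, orientation=None, speed=0.15): straight line of the TCP; orientation=None keeps the orientation; speed is the mean speed in m/s.
- move_j(angles): joint-space move.
- move_gripper(opening, effort=None): finger opening in m; effort is the grip in N (None keeps the last); returns when the fingers have stopped.
- pause(seconds).
- inverse_kinematics(position, orientation): joint angles nearest the present ones, or None.
- read_camera(name): name is "side" or "top" or "wrist"; returns the picture (384x512x3 uint8, red, green, blue); there is no depth.
- camera_params(name): a dict with "K" (3x3 intrinsics, pixels), "camera_from_world" (4x4, takes a point from world to camera coordinates). Camera axes: x right, y down, z forward; pixel columns grow to the right and rows downward; lengths in m; the calibration is good to about 2 mm. A picture is of the moment at which its call begins: read the wrist's pose just before it. camera_params takes no time and is no camera call; for the wrist camera it gives the pose at the moment of the call.
A pose or a line that the arm cannot do raises MotionError and nothing moves.
- sign_off(): hands the job in; it is judged then, once.
Trained networks look in the newest picture that a camera, given by its name, has taken for a name from the list of things; names that differ only in an ending like _2 or _b are one class to them, and where a whole thing is asked for, a point or a joint stands for the part that bears it (a point fixed in the world has none). Each returns a list of dicts, best first, with "confidence" (0 to 1); they miss things now and then, are a little off and sometimes report something else, mostly with a low value. They report only what shows in the picture. A call takes as long as a camera call.
- look_for(camera, name): "at" ([column, row] in pixels, amid what is visible of it).
- tip_of(camera, name): "at" ([column, row] in pixels: a listed point, or the origin of a listed thing).
Readings, each from a call of its own:
- read_time_s(): time.
- read_qpos(): joint angles.
- read_joint_vel(): joint speeds.
- read_effort(): joint torques, N m.
- read_eef_pos(): TCP position.
- read_tcp_rot(): TCP orientation.
- read_ft_force(): force on the tool from outside, world axes, zero at the start.
- read_ft_torque(): the same for the moment, N m.
- read_finger_gap(): finger opening in m.
- read_grasp_force(): force on a finger pad.
Only numpy, scipy, OpenCV 4.12 (cv2) and the standard library are available. Lean on these libraries where they do the work, as an engineer would, in place of code of your own. Each camera call takes 0.05 s, during which the arm holds its last target. There are 200 camera calls.

TASK

Pick up the round battery cell that lies on the bench and push it down into the tester's sprung clip until it sits fully home, centred lengthways, and the two jaws have closed over it, then let go of it. Only then press the tester's sprung lever down with the fingers to half of its travel, where it lies level and its pointer stands between the two raised marks, without ever driving it down to its stop, and finish while holding it there: do not let it up at the end. Leave the metal adapter and the black loupe where they stand.

Things in the scene. Friction and masses are not known exactly. Their poses are not given: they have to be found in the camera images.
- cell: Battery cell, a plain cylinder 14 mm in diameter and 50 mm long, loose (about 30 g), lying on the bench with its long axis (own y) level. Origin at the underside of its middle as it lies at the start. It may go into the clip either way round. Easily gripped by its two flat ends (50 mm apart), which leaves the middle free for the clip.
- cell_mid (a point): Centre of the cell, on its axis, half way along, 7 mm above the bench at the start. y runs along the cell.
- tester: Cell tester, fixed: grey base, x -110 to +85 mm, y -45 to +45 mm in its own frame, top 15 mm above the bench. Origin on the bench under the lever's pivot. Its -x, where the lever's pad is, points roughly to the robot; the clip is at x = +55 mm. A gauge plate 22 x 3 mm, 79 mm high, stands at x = -52, y = +24 mm; brass terminals, 27 mm high, at x = +76, y = -30 and +30 mm.
- clip_seat (a point): Where the centre of the cell must come, 52 mm up; its y is the cell's direction. Post and jaws are 28 mm wide along y, so the cell's ends stick out 11 mm each side, with room for fingers down to the base. Steel lips, tops 17 mm above this point and 21 mm apart, narrow to 7 mm at 7 mm above it. Push the cell straight down (10 to 20 N): they part and snap over it. Cradle floor 7 mm below.
- clip_jaw_front (a joint): Clip jaw nearer the lever, sprung hinge, rad: 0 = closed, grows to 0.5 as it swings outward; the cell spreads it to about 0.12 in passing.
- clip_jaw_rear (a joint): The opposite jaw, the same: 0 = closed, grows as it swings outward.
- test_lever (a joint): Black sprung lever, rad: 0 = released (slopes up towards its pad by 0.25 rad), 0.25 = half travel (level, pointer in the middle between the two raised marks of the gauge plate), 0.5 = at its lower stop. It springs back when let go. Force at the middle of the pad: about 3 N to start, 7 N at half travel, 10 N at the stop.
- lever_pad (a point): Middle of the top face of the lever's finger pad (pad 36 mm along the lever by 34 mm across); moves with the lever: about 76 mm above the bench when released, 54 mm at half travel, 31 mm at the stop; the lever is 8 mm thick. Press here from above.
- lever_pivot (a point): Axis of the lever's hinge, 50 mm above the bench, 90 mm from the middle of the pad; the hinge line runs along the tester's y.
- adapter: Small bare metal adapter standing on the bench, 15 mm in diameter, 30 mm high; a bystander. Origin under its middle.
- loupe: Black eye loupe, a short tube standing on the bench, 37 mm in diameter, 30 mm high; a bystander. Origin under its middle.

How it is judged:
On the way, in this order (a step that is already met when the one before it is completed fails the run):
1. the cell sits home in the clip, both jaws closed over it, and the fingers are off it (z of cell_mid in the frame of clip_seat between -0.003 and 0.003 m and x of cell_mid in the frame of clip_seat between -0.003 and 0.003 m and y of cell_mid in the frame of clip_seat between -0.009 and 0.009 m and value of joint each of clip_jaw_front, clip_jaw_rear below 0.05 rad and angle between the y axis of cell_mid and the y axis of clip_seat, either way round below 0.15 rad and contact force between the fingers and cell below 0.2 N), for 0.2 s.
2. the fingers hold the lever at half travel (value of joint test_lever between 0.17 and 0.33 rad and contact force between the fingers and tester above 2 N), for 0.5 s.
At the end, for the whole second after the job is handed in: The fingers hold the lever still at 0.17 to 0.33 rad (half travel 0.25), pressing with over 2 N; the cell, untouched by the fingers, sits in the clip within 3 mm across and in height, 9 mm lengthways and 0.15 rad, with both jaws under 0.05 rad (closed) (all of step 1 and all of step 2 and velocity of joint test_lever between -0.1 and 0.1 rad/s); the arm keeps its last pose, push and grip.
It fails at once if the lever is pressed (over 0.12 rad) before the cell is home in the closed clip (value of joint test_lever above 0.12 rad and not (z of cell_mid in the frame of clip_seat between -0.003 and 0.003 m and x of cell_mid in the frame of clip_seat between -0.003 and 0.003 m and y of cell_mid in the frame of clip_seat between -0.009 and 0.009 m and value of joint each of clip_jaw_front, clip_jaw_rear below 0.05 rad and angle between the y axis of cell_mid and the y axis of clip_seat, either way round below 0.15 rad)).
It fails at once if the lever is driven to its stop (over 0.46 rad) (value of joint test_lever above 0.46 rad).
It fails at once if the adapter or the loupe is shifted by more than 30 mm or tipped (distance of any of adapter, loupe from where it was at the start of the episode above 0.03 m or angle between any of adapter, loupe's own z axis and vertical above 0.5 rad).
It also fails if it takes over 48 s, if anything falls off the work surface, if the arm or the gripper's body presses on something with over 40 N, if the wrist force passes 120 N, or if a joint passes its speed limit or range.

## Working session

There is one attempt and no reset: what is moved stays moved. The work goes in short steps, each a Python script; the robot and the scene stay as the last script left them, time stands still between calls to the robot, and variables do not carry over. Pictures are saved under pics/ and viewed, at most 10 in all, crops included, and the job is handed in when it is done.

```bash
ls; mkdir -p pics
cat > h.py <<'E'
import numpy as np, cv2
from bench import *
def ray(cam,px,P=None):
    P=P or camera_params(cam);K=np.array(P["K"]);T=np.array(P["camera_from_world"])
    R,t=T[:3,:3],T[:3,3];o=-R.T@t
    d=R.T@np.linalg.inv(K)@np.array([px[0],px[1],1.0]);return o,d/np.linalg.norm(d)
def at_z(cam,px,z,P=None):
    o,d=ray(cam,px,P);return o+d*(z-o[2])/d[2]
def tri(rays):
    A=sum(np.eye(3)-np.outer(d,d) for o,d in rays);b=sum((np.eye(3)-np.outer(d,d))@o for o,d in rays)
    return np.linalg.solve(A,b)
def proj(cam,X,P=None):
    P=P or camera_params(cam);T=np.array(P["camera_from_world"]);c=np.array(P["K"])@(T[:3,:3]@np.array(X)+T[:3,3]);return c[:2]/c[2]
E
python3 - <<'E'
from h import *
Z=dict(cell_mid=.007,tester=0,clip_seat=.052,lever_pad=.076,lever_pivot=.05,adapter=0,loupe=0)
ims={c:read_camera(c) for c in("side","top")}
for c in ims: cv2.imwrite(f"pics/{c}0.png",ims[c][:,:,::-1])
for n in Z:
    r=[]
    for c in ims:
        for q in tip_of(c,n)[:2]:
            print(n,c,np.round(q["at"],1),round(q["confidence"],2),np.round(at_z(c,q["at"],Z[n]),4))
print(read_time_s(),read_tcp_rot(), camera_params("top"))
E
python3 -c "
import cv2,numpy as np
a=np.hstack([cv2.imread('pics/side0.png'),cv2.imread('pics/top0.png')]);cv2.imwrite('pics/both0.png',cv2.resize(a,(800,300)))"
```

```text
pics
cell_mid top [289.9 225.1] 0.49 [ 0.4691 -0.1145  0.007 ]
cell_mid top [185.1 165.1] 0.2 [0.6326 0.1914 0.007 ]
tester side [261.3 186.6] 0.74 [0.5493 0.1844 0.    ]
tester top [186.5 192.3] 0.9 [0.5544 0.1844 0.    ]
clip_seat side [283.  170.5] 0.88 [0.6058 0.1715 0.052 ]
clip_seat top [183.  168.7] 0.66 [0.6136 0.188  0.052 ]
lever_pad side [264.8 187.3] 0.69 [0.5591 0.0114 0.076 ]
lever_pad side [232.3 162.1] 0.54 [0.4746 0.1687 0.076 ]
lever_pad top [184.8 219.8] 0.6 [0.4717 0.171  0.076 ]
lever_pivot side [262.3 166.7] 0.85 [0.5517 0.2028 0.05  ]
lever_pivot top [183.4 188.8] 0.89 [0.5579 0.1842 0.05  ]
adapter side [263.8 272.1] 0.53 [ 0.5585 -0.2086  0.    ]
adapter top [320.3 194. ] 0.58 [ 0.5612 -0.2009  0.    ]
adapter top [183.6 166.2] 0.31 [0.6306 0.1969 0.    ]
loupe side [197.7 298. ] 0.92 [ 0.4446 -0.2878 -0.    ]
loupe top [349.1 231.9] 0.48 [ 0.4553 -0.2835  0.    ]
0.8 [9.74359645e-01 2.24996182e-01 1.58294198e-05 2.62950112e-05] {'K': array([[379.37793277,   0.        , 253.45397159],
       [  0.        , 379.37793277, 190.45004453],
       [  0.        ,   0.        ,   1.        ]]), 'camera_from_world': array([[ 0.030703  , -0.9995257 , -0.00238628, -0.02566056],
       [-0.99123091, -0.03014104, -0.12865769,  0.56044589],
       [ 0.12852474,  0.00631554, -0.99168619,  1.02083039],
       [ 0.        ,  0.        ,  0.        ,  1.        ]])}
```

View pics/top0.png

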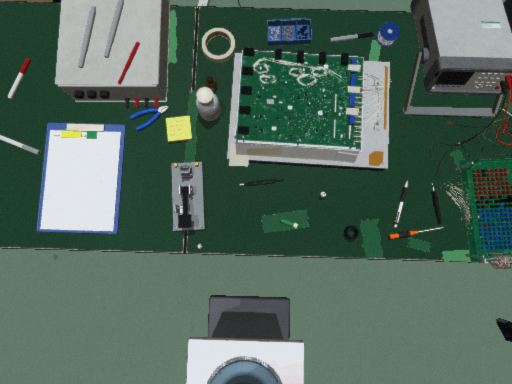

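View pics/side0.png

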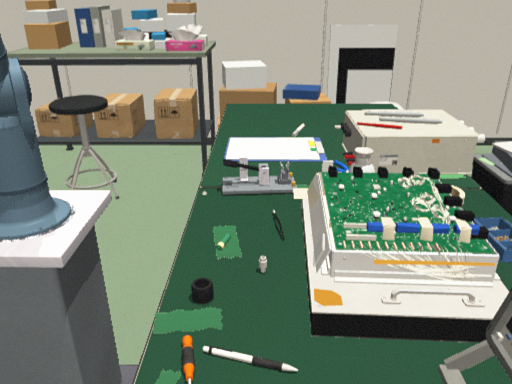

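The top view shows the tester at (187,195), the cell near (290,224), the adapter at (323,195) and the loupe at (351,232). In the side view the cell is at (224,241). Next I'll take closer looks with the wrist camera.

```bash
cat >> h.py <<'E'
from scipy.spatial.transform import Rotation as Ro
def down(a): return (Ro.from_euler('z',a)*Ro.from_euler('x',np.pi)).as_quat()  # tool y -> world direction angle a-90deg
E
python3 - <<'E'
from h import *
print(at_z("side",(224,241),.007))
move_ptp([.47,-.115,.25],down(0))
P=camera_params("wrist");im=read_camera("wrist");cv2.imwrite("pics/w1.png",im[:,:,::-1])
T=np.array(P["camera_from_world"]);print("cam pos",-T[:3,:3].T@T[:3,3])
for n in("cell","cell_mid"):
    for q in (look_for if n=="cell" else tip_of)("wrist",n)[:2]: print(n,q,at_z("wrist",q["at"],.007,P))
move_ptp([.54,.18,.3],down(0))
P=camera_params("wrist");im2=read_camera("wrist");cv2.imwrite("pics/w2.png",im2[:,:,::-1])
for n,z in dict(clip_seat=.052,lever_pad=.076,lever_pivot=.05,tester=0).items():
    for q in tip_of("wrist",n)[:2]: print(n,q,at_z("wrist",q["at"],z,P))
print(read_time_s())
E
```

```text
[ 0.47488718 -0.10897881  0.007     ]
cam pos [ 0.53791684 -0.11627296  0.37316884]
cell {'at': [246.0, 161.6], 'confidence': 0.63} [ 0.47411756 -0.10748832  0.007     ]
cell_mid {'at': [249.1, 163.3], 'confidence': 0.8} [ 0.47212772 -0.11103508  0.007     ]
clip_seat {'at': [247.9, 103.8], 'confidence': 0.77} [0.60816647 0.18324908 0.052     ]
lever_pad {'at': [252.4, 224.1], 'confidence': 0.94} [0.47513674 0.17901721 0.076     ]
lever_pivot {'at': [253.0, 150.9], 'confidence': 0.87} [0.55557349 0.17788359 0.05      ]
tester {'at': [251.9, 144.9], 'confidence': 0.58} [0.55634822 0.17931012 0.        ]
4.2083
```

View pics/w1.png

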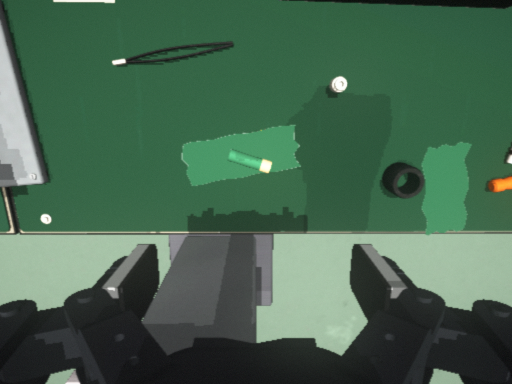

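View pics/w2.png

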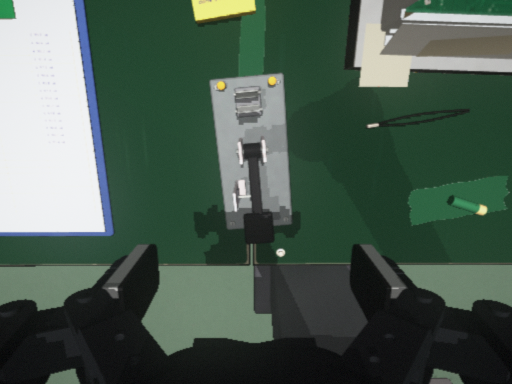

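w1 shows the cell running from about (229,154) to (271,167). w2 shows the base corners near (211,80), (282,74), (290,223) and (227,229), the clip at (248,103) and the pad at (258,228). I'll refine these with enlarged crops.

Run:
```python
import cv2,numpy as np
a=cv2.imread("pics/w1.png")[135:185,210:290];b=cv2.imread("pics/w2.png")[65:245,195:305]
A=cv2.resize(a,None,fx=4.5,fy=4.5,interpolation=cv2.INTER_CUBIC);B=cv2.resize(b,None,fx=3.3,fy=3.3,interpolation=cv2.INTER_CUBIC)
H=np.zeros((600,800,3),np.uint8);H[:A.shape[0],:A.shape[1]]=A;H[:B.shape[0],400:400+B.shape[1]]=B
cv2.imwrite("pics/crop1.png",H)
```

```text
(no output)
```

View pics/crop1.png

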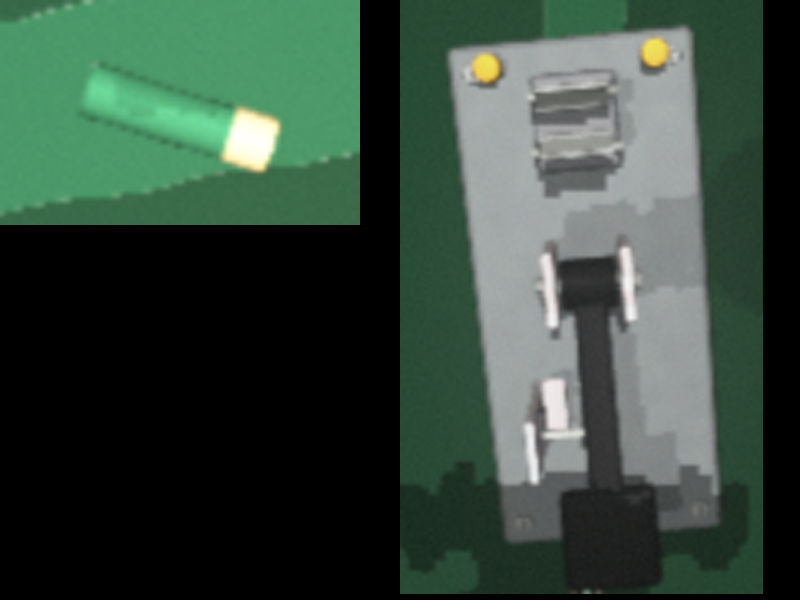

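Run:
```python
from h import *
P2=camera_params("wrist");T=np.array(P2["camera_from_world"]);R=T[:3,:3]
P1=dict(K=P2["K"],camera_from_world=np.block([[R,(-R@np.array([.53791684,-.11627296,.37316884]))[:,None]],[np.zeros((1,3)),np.ones((1,1))]]))
a=at_z("wrist",(229.8,154.6),.007,P1);b=at_z("wrist",(270.2,167.4),.007,P1)
print("cell",a,b,(a+b)/2,np.linalg.norm(a-b),"dir",np.arctan2(*(a-b)[1::-1]))
f=lambda u,v:(195+(u-400)/3.3,65+v/3.3)
C=[at_z("wrist",f(*p),.015,P2) for p in((449,49),(690,28),(719,524),(507,542))]
own=np.array([[85,45],[85,-45],[-110,-45],[-110,45],[76,30],[76,-30]])*1e-3
W=np.array(C+[at_z("wrist",f(*p),.027,P2) for p in((486,67),(655,52))])[:,:2]
R3,rs=Ro.align_vectors(np.c_[W-W.mean(0),np.zeros(6)],np.c_[own-own.mean(0),np.zeros(6)])
yaw=R3.as_euler('xyz')[2];c,s=np.cos(yaw),np.sin(yaw);M=np.array([[c,-s],[s,c]]);o=W.mean(0)-M@own.mean(0)
print("tester",o,yaw,"res mm",np.round((W-(own@M.T+o))*1e3,1))
for n,x in dict(clip=.055,pivot=0,pad=-.088).items(): print(n,M@[x,0]+o)
for v in ((577,121),(575,80),(578,160)): print("lips",at_z("wrist",f(*v),.069,P2))
```

```text
cell [ 0.48206796 -0.08913991  0.007     ] [ 0.46699324 -0.13542567  0.007     ] [ 0.4745306  -0.11228279  0.007     ] 0.04867873274161082 dir 1.2559422857195295
tester [0.55605187 0.17951048] 0.08211618894338332 res mm [[-1.1 -1.3]
 [-1.6  1.1]
 [ 1.7  1.5]
 [ 1.6 -1.3]
 [-0.2 -0. ]
 [-0.4  0.1]]
clip [0.61086654 0.1840218 ]
pivot [0.55605187 0.17951048]
pad [0.4683484  0.17229238]
lips [0.61036658 0.18304137 0.069     ]
lips [0.62287412 0.1835622  0.069     ]
lips [0.5982371  0.18282801 0.069     ]
```

Run:
```python
from h import *
q=down(-.315);x,y=.4742,-.1118
move_gripper(.066,40)
move_ptp([x,y,.10],q)
P=camera_params("wrist");im=read_camera("wrist");cv2.imwrite("pics/w3.png",im[:,:,::-1])
print([ (r["confidence"],r["at"],at_z("wrist",r["at"],.007,P)) for r in tip_of("wrist","cell_mid")[:2]])
movel([x,y,.028],q,.1); f0=read_ft_force();print(f0,read_eef_pos())
z=.028
while z>.014:
    z-=.0015; movel([x,y,z],q,.03); f=read_ft_force()-f0
    if f[2]>2.5: break
print("touch",z,f,read_eef_pos(),read_time_s())
```

```text
[(0.77, [258.2, 205.6], array([ 0.47420003, -0.11280958,  0.007     ]))]
[-0.15587348  0.12458196  0.81821688] [ 0.47475368 -0.11179635  0.02835512]
touch 0.01299999999999999 [ 0.33342515 -1.02510854 -0.94021436] [ 0.47408913 -0.11176048  0.01289064] 9.3583
```

View pics/w3.png

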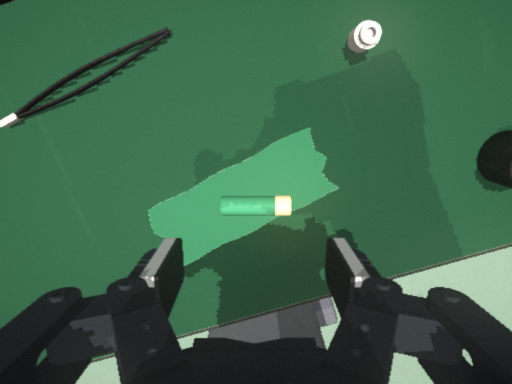

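w3 shows the cell level in the frame from column 221 to 292, centred between the fingers. The yaw is right, so I'll grip it.

Run:
```python
from h import *
q=down(-.315);x,y=.4742,-.1118
movel([x,y,.017],q,.05)
move_gripper(.045,80); print(read_finger_gap(),read_grasp_force(),read_ft_force())
movel([x,y,.13],q,.12)
print(read_finger_gap(),read_grasp_force())
move_ptp([.6106,.1835,.16],down(.082))
P=camera_params("wrist");im=read_camera("wrist");cv2.imwrite("pics/w4.png",im[:,:,::-1])
for n in("cell_mid","clip_seat"):
  print(n,[(r["confidence"],r["at"],at_z("wrist",r["at"],.15 if n=="cell_mid" else .052,P)) for r in tip_of("wrist",n)[:2]])
print(read_eef_pos(),read_time_s())
```

```text
0.04800449526322531 81.58675074577332 [-0.55343207 -0.02685569  6.14927793]
0.04790792023834496 82.19241499900818
cell_mid [(0.95, [256.3, 259.2], array([0.61093274, 0.17916951, 0.15      ]))]
clip_seat [(0.91, [249.8, 197.0], array([0.61132506, 0.18297406, 0.052     ]))]
[0.61080843 0.18029696 0.15957908] 12.4
```

View pics/w4.png

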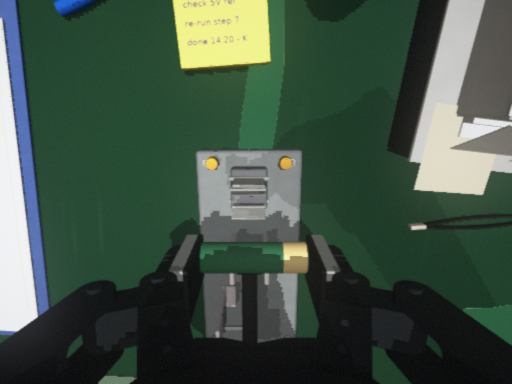

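w4 shows the cell held square from (201,258) to (308,258), with the clip at (249,195), aligned.

Run:
```python
from h import *
q=down(.082);x,y=.611,.1835
movel([x,y,.095],q,.1); pause(.3); print(read_eef_pos()); f0=read_ft_force()
z=.088
while z>.0545:
    movel([x,y,z],q,.03); f=read_ft_force()-f0; p=read_eef_pos()
    print(round(z,4),np.round(f,1),np.round(p,4),round(read_finger_gap(),4))
    if p[2]<.067 and f[2]>30 : break
    if p[2]<.0617: break
    z-=.003 if z>.064 else .0015
print(read_time_s())
```

```text
[0.61149353 0.18361206 0.09574887]
0.088 [0.6 0.1 0.9] [0.6106 0.1833 0.0874] 0.0478
0.085 [0.5 0.1 1.3] [0.6108 0.1834 0.0847] 0.0481
0.082 [0.9 0.2 0.8] [0.6108 0.1834 0.0817] 0.0484
0.079 [0.3 0.1 1.4] [0.6108 0.1834 0.0787] 0.0483
0.076 [-1.1  0.   5.5] [0.6109 0.1837 0.0765] 0.0476
0.073 [-3.1 -2.  14.2] [0.6121 0.1839 0.0758] 0.048
0.07 [ 0.3 -1.  10. ] [0.6124 0.1843 0.0722] 0.0478
0.067 [0.6 1.5 1.2] [0.6109 0.1841 0.067 ] 0.0479
0.064 [0.4 0.  1. ] [0.6107 0.1831 0.0632] 0.0481
0.0625 [-1.6 -1.6  6.2] [0.6109 0.1831 0.0629] 0.0478
0.061 [-4.4 -3.2 12.8] [0.6109 0.1832 0.0628] 0.0481
0.0595 [-6.9 -4.2 19. ] [0.6109 0.1831 0.0626] 0.0477
0.058 [-8.9 -3.3 25.6] [0.611  0.1832 0.0625] 0.0481
0.0565 [-11.5  -5.6  31.2] [0.6111 0.1832 0.0625] 0.048
17.1333
```

Run:
```python
from h import *
q=down(.082);x,y=.611,.1835
movel([x,y,.062],q,.05); move_gripper(.066,40); pause(.2)
movel([x,y,.15],q,.12)
P0=down(.082)
move_ptp([.54,.178,.2],q)
pause(.3)
P=camera_params("wrist");im=read_camera("wrist");t=read_camera("side")
for n,z in dict(cell_mid=.052,clip_seat=.052,lever_pad=.076).items():
    print(n,[(r["confidence"],at_z("wrist",r["at"],z,P)) for r in tip_of("wrist",n)[:1]])
a=cv2.resize(im[:,150:350],(400,768))[:600];b=cv2.resize(t[140:210,210:310],(400,280),interpolation=cv2.INTER_CUBIC)
H=np.zeros((600,800,3),np.uint8);H[:,:400]=a;H[:280,400:]=b;cv2.imwrite("pics/chk.png",H[:,:,::-1])
move_gripper(0,20);print(read_finger_gap(),read_eef_pos(),read_time_s())
```

```text
cell_mid [(0.72, array([0.60872948, 0.18245995, 0.052     ]))]
clip_seat [(0.81, array([0.61104696, 0.18458299, 0.052     ]))]
lever_pad [(0.8, array([0.468626  , 0.17225954, 0.076     ]))]
0.00011377171614280512 [0.54000852 0.17797962 0.20004976] 20.4167
```

View pics/chk.png

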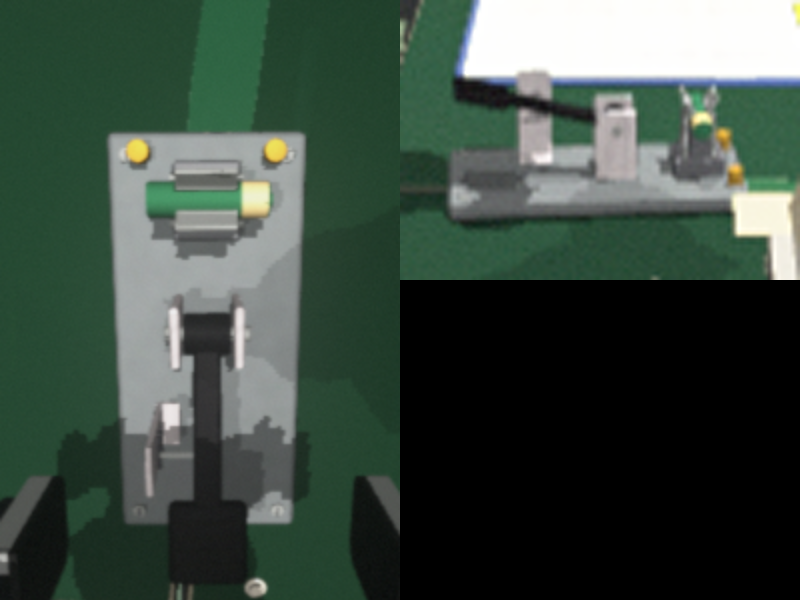

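The picture shows the cell seated level under both lips, spanning columns 147–270 against the jaws at 174–240, so it is centred. The side inset shows it between the closed lips. Next I'll press the lever.

Run:
```python
from h import *
q=down(.082);x,y=.4675,.1722
move_ptp([x,y,.14],q); movel([x,y,.105],q,.08); pause(.2); f0=read_ft_force()
z=.103
while z>.069:
    movel([x,y,z],q,.03); f=read_ft_force()-f0; p=read_eef_pos()
    print(round(z,4),np.round(f,1),np.round(p,4))
    if f[2]>6.8 or p[2]<.0735: break
    z-=.003
pause(.3);print(read_ft_force()-f0,read_eef_pos())
P=camera_params("wrist");t=read_camera("side");
print([(r["confidence"],r["at"]) for r in tip_of("side","lever_pad")[:2]])
H=cv2.resize(t[130:210,200:320],(720,480),interpolation=cv2.INTER_CUBIC);cv2.imwrite("pics/lev.png",H[:,:,::-1]);print(read_time_s())
```

```text
0.103 [ 1.2 -0.4 -0.9] [0.4675 0.1721 0.103 ]
0.1 [-0.2 -0.3  0.6] [0.4673 0.1721 0.0997]
0.097 [ 0.3 -0.7  2.3] [0.4679 0.1725 0.0973]
0.094 [-0.4 -0.6  2.5] [0.4678 0.1725 0.0941]
0.091 [-0.5  0.1  2.7] [0.4676 0.1725 0.091 ]
0.088 [-2.1  0.3  3.5] [0.4674 0.1724 0.088 ]
0.085 [-0.7 -0.5  3.8] [0.4672 0.1724 0.085 ]
0.082 [-1.6  0.1  5.2] [0.4672 0.1723 0.0821]
0.079 [-1.4  0.5  5.4] [0.4672 0.1723 0.0791]
0.076 [-1.9  0.5  5. ] [0.4672 0.1723 0.0761]
0.073 [-2.   0.2  5.8] [0.4671 0.1723 0.0732]
[-2.2103396   0.2337954   5.68596518] [0.46711999 0.17229157 0.0733101 ]
[]
24.825
```

View pics/lev.png

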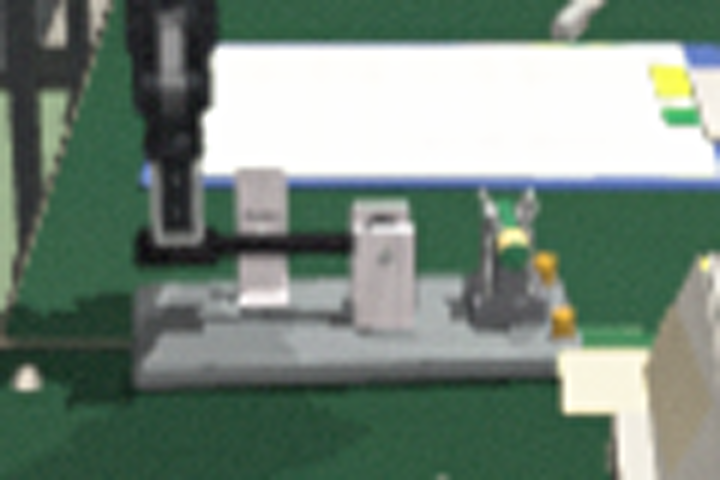

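The lever lies level, from (140,247) to (355,243). The tip is at z ≈ 0.054 m and the push is about 5.7 N, which matches half travel. The cell is still in the clip.

```bash
python3 -c "
from bench import *
pause(.8);print(read_ft_force(),read_eef_pos());print(sign_off())"
```

```text
[-2.65770683  1.20948812  5.6424435 ] [0.46712974 0.17229304 0.07330521]
the job is handed in; nothing more can be done
None
```

I handed the job in with the cell seated and centred in the closed clip, and the fingers holding the lever level at about half travel with roughly 5.6 N. The hand-in gave no verdict, so this rests on my own pictures and readings.

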